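# Work a stuck knob off a hotplate

### The arm

A 7-joint arm with a two-finger parallel gripper is mounted at the origin on a cart in front of the work surface, level with it; the furniture and walls round the work are solid. World frame = base frame: x ahead of the robot, y to its left, z up, the work surface at z = 0. Lengths are in m, angles in rad, forces in N, time in s.
With the tool pointing down it reaches from about 0.425 to 0.875 m from the base axis. Payload 4.7 kg.
Tool frame: the origin (TCP) lies between the finger pads; the fingertips stand 8 mm ahead of it and the grasp point (between the pads) lies 11 mm behind it (tips_ahead is the distance from the TCP to the fingertips, in m); z points along the fingers, y is the direction in which the jaws open and shut (so a half turn about z gives the same grasp; the last joint's range is limited). The gripper opens to 87 mm and grips with 3 to 60 N. Pads are 19 mm wide; open, the fingers measure 117 mm over their backs; the gripper's body (75 mm by 190 mm) begins 51 mm behind the grasp point.
Start: joints at [-1.274, 0.321, -0.07, 1.45, 0.023, 1.371, -0.057], TCP at [0.181, 0.624, 0.231] pointing down, gripper open.
Joint ranges: [-2.86, 2.86], [-0.3, 2.09], [-1.38, 1.24], [0.06, 2.45], [-1.56, 4.7], [0.09, 2.05], [-2.69, 2.69]. Speed limits (rad/s): [2.57, 2.57, 3.14, 3.14, 3.14, 3.14, 3.14].

### API

Orientations are given as a unit quaternion [w, x, y, z].
In Python, from plant import get_obs, read_camera, sign_off, tips_ahead gives the robot as it stands.
- The arm moves only by the tool servo_tool, never from a script. Its argument "plan" is a list of rows, each a list of 6 numbers: the shift along the tool's x, y, z in m, then the turn, a rotation vector about the tool's x, y, z in degrees. In form: [[x, y, z, wx, wy, wz], ...]. A call has 1 to 10 rows; each row is the pose to reach, as a shift and turn from the pose measured when the call began, along the tool's axes at that moment; what a row does not reach only later rows make up. A row lasts 1/12 s, in which the tool goes at most 41.7 mm and 7.16 degrees, less where a joint would pass 70% of its speed; a pose out of reach is approached as far as the arm can. A call with a gripper value outside its range is refused whole. "fingers" is the opening, from -1 (shut) to 1 (fully open), so that 0 is half open, set as the call begins (left out, the last holds). The fingers move at their own pace and stop on an object; the grip force is fixed at half the most. Time passes only in rows, so rows that repeat a pose let the fingers close. It gives the time, the measured TCP pose, the force and the opening at its end, in the units of the state.
- get_obs(): the state, without advancing time (a new reading comes with each control period).
- read_camera(name): name is "side" or "top" or "wrist"; returns a dict with "img" (400x640x3 uint8, red, green, blue), "vfov" (degrees; the focal length in pixels is half the picture's height over the tangent of half this angle, whatever the lens; pixels are square), "cx", "cy" (the principal point, pixels), "distortion" ([k1, k2, p1, p2, k3] as OpenCV has them; the pictures are not rectified), "xyz" and "attitude" of the camera in the world. Camera axes: x right, y down, z forward; pixel columns grow to the right and rows downward; lengths in m; the calibration is good to about 2 mm. A picture is of the moment at which its call begins. There is no depth.
- sign_off(): hands the job in, once; it reports no verdict.
The state is a dict: "time_s": time; "qpos": joint angles; "joint_vel": joint speeds; "effort": joint torques, N m; "ee_pos": TCP position; "tcp_rot": TCP orientation; "contact_force": force on the tool from outside, world axes, zero at the start; "wrist_torque": the same for the moment, N m; "finger_gap": finger opening in m.
Only numpy, scipy, OpenCV 4.12 (cv2) and the standard library are available. Lean on these libraries where they do the work, as an engineer would, in place of code of your own. Each camera call takes 0.05 s, during which the arm holds its last target.

### The job

The bar-grip knob of the hotplate is stuck on its spindle and needs cleaning: from its long mark rock it about 30 degrees to the left (anticlockwise seen from above), then rock it about 30 degrees to the right of the mark while drawing it up about 8 mm, so that it is still on the spindle, and then pull it off. Set it down gently, upright on its skirt, in the middle of the saucer without shifting the saucer, and let go. Leave the round knob and the egg timer alone.

Things in the scene. Friction and masses are not known exactly. Their poses are not given: they have to be found in the camera images.
- knob_grip (a point): Bar-grip knob, grey, 40 g: skirt 48 mm across, 6 mm high, under an upright bar 44 x 20 mm, whole height 41 mm. Point: on its axis, 25 mm above its underside; x along the bar to its white pointer, z up. Starts fully home on either spindle, pointer within 8 deg of the long mark. Held by friction (8-18 N to pull, some 0.1 N m to twist, both ways, no stops); free once up 21 mm. Grip across the 20 mm.
- knob_pointer (a point): The pointer end of the bar-grip knob's bar: 22 mm along the knob's x from its axis, 25 mm above its underside; same axes as the knob.
- spindle_left (a point): Left spindle of the hotplate, a steel pin 21 mm high with sprung strips; point: its axis at the deck, 60 mm above the worktop. x points to the hotplate's back, the way of the long black mark behind each spindle; y left, z up. The white hotplate is fixed, 280 mm deep, 260 mm wide; its dark round plate, 160 mm across, behind the spindles, stands 14 mm above the deck.
- spindle_right (a point): Right spindle of the hotplate, 130 mm to the right of the left one, otherwise the same. Either spindle may carry the bar-grip knob; the round knob is on the other.
- round_knob: The round fluted grey knob, 48 mm across its skirt and 30 mm high, origin at its underside on the axis. It stays where it is, on the other spindle.
- saucer_in (a point): Centre of the upper face of the flat floor (about 100 mm across) of a white saucer 170 mm across, rim 18 mm above the worktop, loose (0.3 kg); z up.
- egg_timer: Cream egg timer, a bystander 66 mm across and 65 mm high, origin at the centre of its underside.
Mind the look-alikes: they are no part of the job. What is shaped like the part that bears knob_grip but brown or orange is not meant.

How it is judged:
On the way, in this order (a step that is already met when the one before it is completed fails the run):
1. the bar-grip knob, still on its spindle (risen less than 15 mm), is turned at least 19 degrees to the left of the long mark (((horizontal distance between knob_grip and spindle_left below 0.01 m and z of knob_grip in the frame of spindle_left below 0.04 m and y of knob_pointer in the frame of spindle_left above 0.0072 m) or (horizontal distance between knob_grip and spindle_right below 0.01 m and z of knob_grip in the frame of spindle_right below 0.04 m and y of knob_pointer in the frame of spindle_right above 0.0072 m))), for 0.05 s.
2. the knob, drawn up 3 to 15 mm but still on its spindle, is turned at least 19 degrees to the right of the long mark (((horizontal distance between knob_grip and spindle_left below 0.01 m and z of knob_grip in the frame of spindle_left between 0.028 and 0.04 m and y of knob_pointer in the frame of spindle_left below -0.0072 m) or (horizontal distance between knob_grip and spindle_right below 0.01 m and z of knob_grip in the frame of spindle_right between 0.028 and 0.04 m and y of knob_pointer in the frame of spindle_right below -0.0072 m))), for 0.05 s.
3. the knob is off: its underside is at least 23 mm above the deck (height (world z) of knob_grip above 0.108 m), for 0.05 s.
4. the knob, still held, is lowered to within 10 mm of the saucer's floor, within 30 mm of its middle (horizontal distance between knob_grip and saucer_in below 0.03 m and z of knob_grip in the frame of saucer_in below 0.035 m and contact force between the fingers and bar_knob above 0.5 N), for 0.05 s.
At the end, for the whole second after the job is handed in: The bar-grip knob stands upright (within 11 degrees) and at rest on the saucer's floor (underside within 4 mm of it), its axis within 30 mm of the saucer's middle; the saucer is within 40 mm of where it was, and the knob is released (horizontal distance between knob_grip and saucer_in below 0.03 m and z of knob_grip in the frame of saucer_in below 0.029 m and angle between knob_grip's own z axis and vertical below 0.2 rad and linear speed of bar_knob below 0.02 m/s and distance of saucer_in from where it was at the start of the episode below 0.04 m); the robot touches nothing.
It fails at once if the round knob is gripped or pushed with more than 5 N (contact force between any of the fingers, the arm and round_knob above 5 N).
It fails at once if the egg timer is moved more than 30 mm (distance of egg_timer from where it was at the start of the episode above 0.03 m).
It also fails if it takes over 45 s, if anything falls off the work surface, if the arm or the gripper's body presses on something with over 40 N, if the wrist force passes 120 N, or if a joint passes its speed limit or range.

## Working session

There is one attempt and no reset: what is moved stays moved. The work goes in short steps, Python scripts to look and compute and a tool call to move; the robot and the scene stay as the last step left them, time stands still between calls to the robot, and variables do not carry over. Pictures are saved under pics/ and viewed, and the job is handed in when it is done.

Besides the shell and the picture viewer there is one more tool, called in YAML: its name, and indented under it one key for each argument. servo_tool: Moves the arm, as the interface text tells. Its arguments: {"type":"object","properties":{"plan":{"type":"array"},"fingers":{"type":"number"}},"required":["plan"]}

```bash
mkdir -p pics; ls; cat > h.py <<'E'
import numpy as np, cv2
from scipy.spatial.transform import Rotation as R
from plant import get_obs, read_camera, sign_off, tips_ahead
def Rq(q): return R.from_quat([q[1],q[2],q[3],q[0]])
def K(c):
    f=c["img"].shape[0]/2/np.tan(np.radians(c["vfov"])/2)
    return np.array([[f,0,c["cx"]],[0,f,c["cy"]],[0,0,1]])
def pix2(c,u,v,z):
    p=cv2.undistortPoints(np.array([[[u,v]]],float),K(c),np.array(c["distortion"]))[0,0]
    d=Rq(c["attitude"]).apply([p[0],p[1],1]); o=np.array(c["xyz"])
    return o+d*(z-o[2])/d[2]
def proj(c,P):
    r=Rq(c["attitude"]).inv(); 
    X=r.apply(np.atleast_2d(P)-np.array(c["xyz"]))
    return cv2.projectPoints(X,np.zeros(3),np.zeros(3),K(c),np.array(c["distortion"]))[0][:,0]
def save(c,n,crop=None,s=1):
    im=c["img"][:,:,::-1]
    if crop: im=im[crop[1]:crop[3],crop[0]:crop[2]]
    cv2.imwrite("pics/"+n,cv2.resize(im,None,fx=s,fy=s,interpolation=cv2.INTER_CUBIC))
E
python3 - <<'E'
from h import *
import pickle
o=get_obs();print(o)
print(tips_ahead)
for n in["side","top","wrist"]:
    c=read_camera(n);save(c,n+"0.png");pickle.dump(c,open(n+"0.pkl","wb"))
    print(n,{k:v for k,v in c.items() if k!="img"}, Rq(c["attitude"]).as_matrix().round(2).tolist())
E
```

```text
pics
{'time_s': 0.0, 'qpos': array([-1.27390812,  0.32182654, -0.07004696,  1.45164709,  0.02262141,
        1.37079869, -0.05692577]), 'joint_vel': array([-0.00017988,  0.00022325, -0.00165305,  0.00191101,  0.00044578,
        0.00028469,  0.00097686]), 'effort': array([-4.07760558e-05, -4.91279840e+01, -4.03664242e-01, -3.12541115e+01,
       -6.38305605e-02,  4.35285643e-02,  2.05840374e-04]), 'ee_pos': array([0.18130228, 0.623655  , 0.22947293]), 'tcp_rot': array([-6.87579647e-05,  1.40936933e-01,  9.90018123e-01, -9.44302075e-04]), 'contact_force': array([-0.09871025,  0.22414887, -0.12016819]), 'wrist_torque': array([ 0.03809462, -0.0033211 , -0.01046113]), 'finger_gap': 0.08664203455839287}
0.008
side {'vfov': 51.8354764480494, 'cx': 319.77434826235117, 'cy': 200.43885770482666, 'distortion': array([-0.06237307,  0.        ,  0.        ,  0.        ,  0.        ]), 'xyz': array([ 0.21684206, -1.02829533,  0.63013974]), 'attitude': array([-0.51841358,  0.84667421, -0.10354084,  0.06057593])} [[0.97, -0.11, 0.21], [-0.24, -0.44, 0.87], [-0.0, -0.89, -0.46]]
top {'vfov': 50.410470371897716, 'cx': 317.7193419652513, 'cy': 200.63301073339645, 'distortion': array([-0.08475523,  0.        ,  0.        ,  0.        ,  0.        ]), 'xyz': array([0.27358439, 0.00938268, 1.06955672]), 'attitude': array([-0.07767856,  0.73234694, -0.67300781,  0.06851636])} [[0.08, -0.98, 0.2], [-1.0, -0.08, 0.02], [-0.0, -0.21, -0.98]]
wrist {'vfov': 68.57119402952469, 'cx': 320.3542980746171, 'cy': 201.9734080175199, 'distortion': array([-0.04027882,  0.        ,  0.        ,  0.        ,  0.        ]), 'xyz': array([0.10322446, 0.64844098, 0.38381627]), 'attitude': array([0.12136874, 0.79045788, 0.59361541, 0.08981494])} [[0.28, 0.92, 0.29], [0.96, -0.27, -0.09], [-0.0, 0.3, -0.95]]
```

View pics/side0.png

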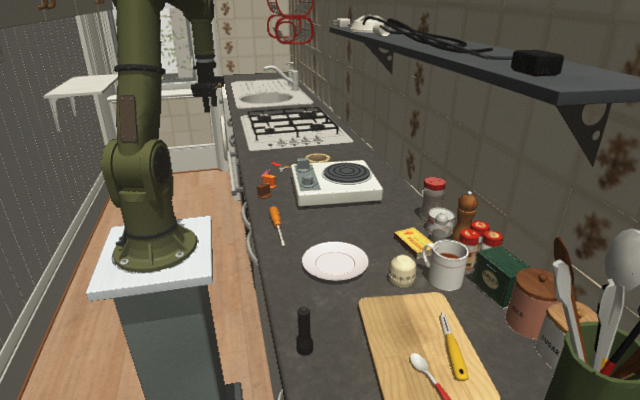

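View pics/top0.png

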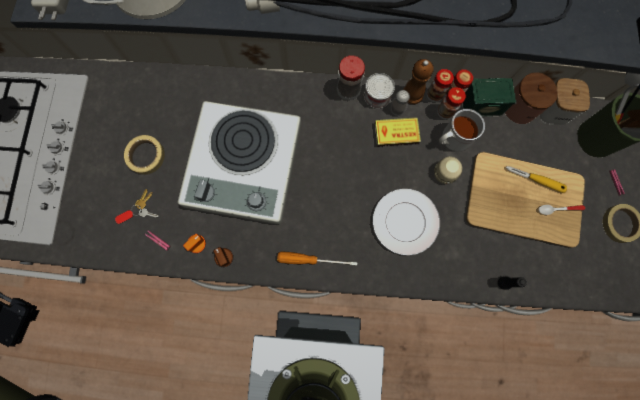

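View pics/wrist0.png

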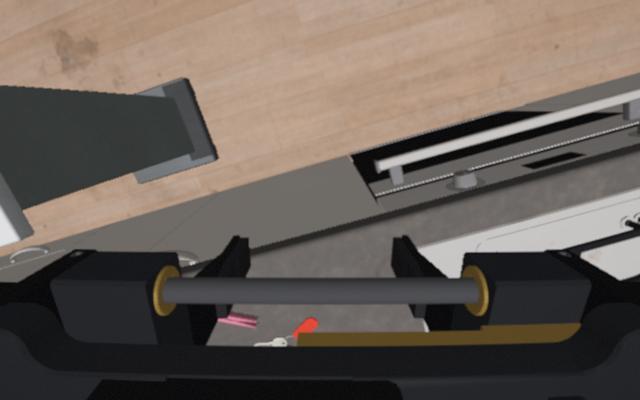

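The hotplate is at about (240,160) in the top picture. The bar-grip candidates are the grey one on the left spindle (203,189), an orange one on the worktop (195,243) and a brown one (222,257). The grey one fits the description. The round knob is at (256,200), the saucer at (406,222) and the timer at (449,170). I'll enlarge these.

```bash
python3 - <<'E'
from h import *
import pickle
c=pickle.load(open("top0.pkl","rb")); save(c,"t1.png",(165,90,305,230),5) if 0 else save(c,"t1.png",(170,150,290,240),6.5)
save(c,"t2.png",(360,180,450,265),6.5)
s=pickle.load(open("side0.pkl","rb")); save(s,"s1.png",(280,140,390,215),7)
E
```

```text
(no output)
```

View pics/t1.png

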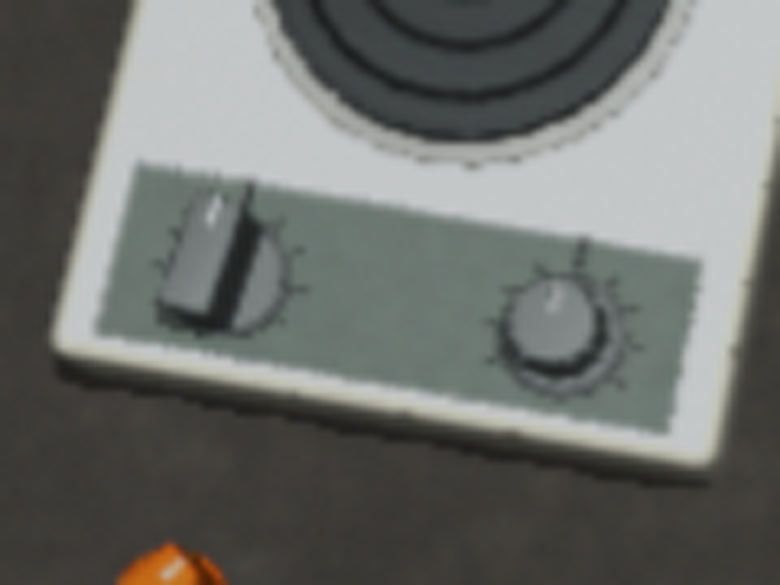

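View pics/t2.png

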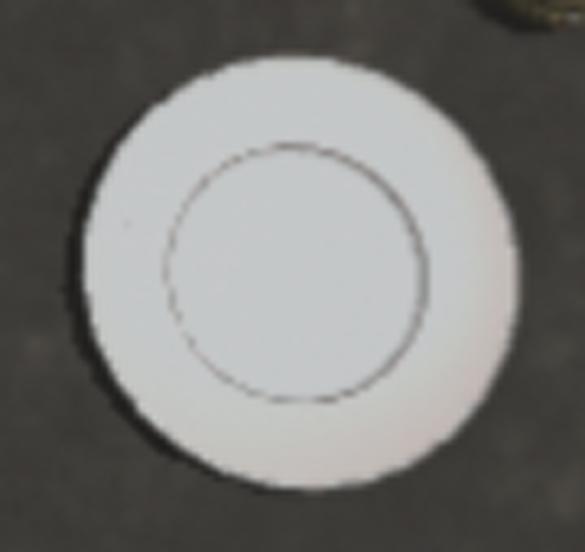

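View pics/s1.png

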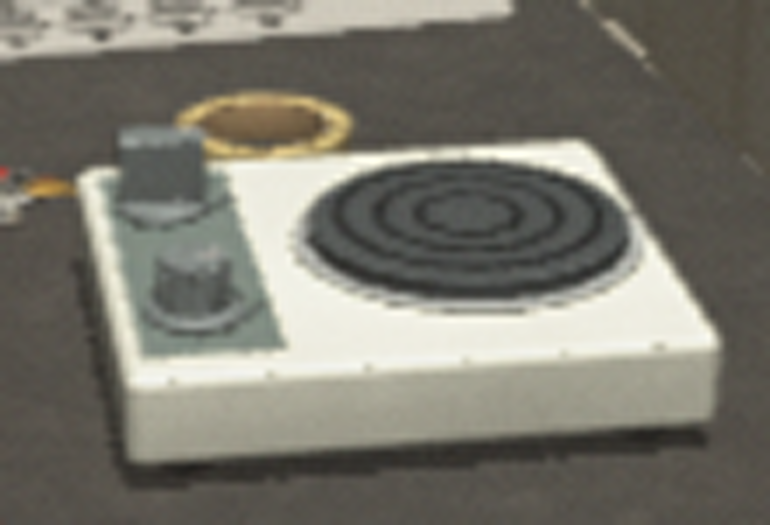

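```bash
python3 - <<'E'
from h import *
import pickle
c=pickle.load(open("top0.pkl","rb"))
f=lambda x,y,z:pix2(c,170+(x+.5)/6.5-.5,150+(y+.5)/6.5-.5,z)[:2]
g=lambda x,y,z:pix2(c,360+(x+.5)/6.5-.5,180+(y+.5)/6.5-.5,z)[:2]
P={}
for n,x,y,z in [("FL",56,345,.06),("FR",714,462,.06),("panBL",137,163,.06),("panBR",703,261,.06),("panFL",97,333,.06),("panFR",668,434,.06),
 ("mLo",251,182,.06),("mLi",244,213,.06),("mRo",586,238,.06),("mRi",577,268,.06),
 ("bBL",196,185,.101),("bBR",247,196,.101),("bFR",212,318,.101),("bFL",163,304,.101),("roundtop",552,322,.09),("sk_r",290,285,.066),("rsk_b",560,395,.066)]:
    P[n]=f(x,y,z);print(n,P[n].round(4))
a=lambda d:np.degrees(np.arctan2(d[1],d[0]))
L=P["FL"]-P["FR"];print("w",np.linalg.norm(L),"ang y",a(L)-90)
L=P["panBL"]-P["panBR"];print("ang",a(L)-90); L=P["panFL"]-P["panFR"];print("ang",a(L)-90)
L=P["mLo"]-P["mRo"];print("marks",np.linalg.norm(L),a(L)-90)
L=(P["mLi"]+P["mLo"]-P["mRi"]-P["mRo"])/2;print("marks",np.linalg.norm(L),a(L)-90)
print("bar c",(P["bBL"]+P["bBR"]+P["bFL"]+P["bFR"])/4, a(P["bBL"]-P["bFL"]),a(P["bBR"]-P["bFR"]),a(P["bBL"]-P["bBR"])-90,a(P["bFL"]-P["bFR"])-90)
print("len",np.linalg.norm(P["bBL"]-P["bFL"]),np.linalg.norm(P["bBL"]-P["bBR"]))
print("saucer floor",(g(166,272,.004)+g(428,272,.004))/2,(g(295,143,.004)+g(300,402,.004))/2, np.linalg.norm(g(166,272,.004)-g(428,272,.004)))
print("saucer rim",(g(83,270,.018)+g(520,275,.018))/2,(g(295,55,.018)+g(312,490,.018))/2)
E
```

```text
FL [0.4513 0.3721]
FR [0.4282 0.1193]
panBL [0.5242 0.3516]
panBR [0.5039 0.1313]
panFL [0.4572 0.3571]
panFR [0.4372 0.1374]
mLo [0.5203 0.3065]
mLi [0.5081 0.3075]
mRo [0.5091 0.1763]
mRi [0.4973 0.1784]
bBL [0.5076 0.3146]
bBR [0.505  0.2952]
bFR [0.4587 0.3016]
bFL [0.4624 0.3203]
roundtop [0.4698 0.1802]
sk_r [0.4805 0.2844]
rsk_b [0.4474 0.1782]
w 0.2538252138242885 ang y -5.215135407570671
ang -5.262775920746392
ang -5.193067246240034
marks 0.1307062606012764 -4.930051287205828
marks 0.1301427714604796 -4.849923896650822
bar c [0.48341314 0.30793518] -7.183240452805532 -7.911119390245195 -7.58101194851541 -11.025623395089639
len 0.04552026387882613 0.019578638821381576
saucer floor [ 0.46153903 -0.19378885] [ 0.46183154 -0.19388575] 0.1032166367846792
saucer rim [ 0.45901349 -0.19307152] [ 0.46039606 -0.19353791]
```

The pointer is at top (203,182) and the hotplate corners come out square, 254 mm wide with marks 130.5 mm apart. The hotplate yaw is about -5.1° and the bar yaw about -7.7°. I'll move above the knob.

```bash
cat >> h.py <<'E'
def goto(p,yaw,quiet=False):
    """yaw: world angle of tool y minus 90 deg; tool z down"""
    o=get_obs(); Rc=Rq(o["tcp_rot"]); a=np.radians(yaw)
    y=np.array([-np.sin(a),np.cos(a),0]); z=np.array([0,0,-1]); x=np.cross(y,z)
    Rt=R.from_matrix(np.c_[x,y,z])
    cur=Rc.as_matrix()
    print("cur",np.round(o["ee_pos"],4),"yaw",np.degrees(np.arctan2(cur[1,1],cur[0,1]))-90,"t",o["time_s"],"F",np.round(o["contact_force"],1),"T",np.round(o["wrist_torque"],2),"gap",o["finger_gap"], "tilt", cur[:,2].round(4))
    print("shift",Rc.inv().apply(np.array(p)-o["ee_pos"]).round(4),"turn",(Rc.inv()*Rt).as_rotvec(degrees=True).round(2))
E
python3 -c "
from h import *
goto([.4824,.309,.20],-7.7)"
```

```text
cur [0.1813 0.6238 0.2297] yaw -16.20006215707491 t 0.15 F [0.1 0.2 0.2] T [-0.04 -0.01  0.04] gap 0.08690540241793884 tilt [-4.0e-04 -1.5e-03 -1.0e+00]
shift [-0.377  -0.2182  0.03  ] turn [-0.09 -0.   -8.5 ]
```

servo_tool:
  plan:
    - [-0.377,-0.218,0,0,0,-8.5]
    - [-0.377,-0.218,0,0,0,-8.5]
    - [-0.377,-0.218,0,0,0,-8.5]
    - [-0.377,-0.218,0,0,0,-8.5]
    - [-0.377,-0.218,0,0,0,-8.5]
    - [-0.377,-0.218,0,0,0,-8.5]
    - [-0.377,-0.218,0,0,0,-8.5]
    - [-0.377,-0.218,0,0,0,-8.5]
    - [-0.377,-0.218,0,0,0,-8.5]
    - [-0.377,-0.218,0,0,0,-8.5]
  fingers: 1

```text
time_s: 0.98
ee_pos: [0.4703, 0.3212, 0.23]
tcp_rot: [-0.0, 0.067, 0.998, -0.001]
contact_force: [0.2, 0.2, -0.0]
finger_gap: 0.0871
```

```bash
python3 -c "
from h import *
goto([.4824,.309,.20],-7.7)
import pickle
c=read_camera('wrist');pickle.dump(c,open('w1.pkl','wb'));save(c,'w1.png');print(c['xyz'])
print(proj(c,[[.4824,.309,.101],[.4824,.309,.06]]))
"
```

```text
cur [0.4703 0.3212 0.23  ] yaw -7.69608858110756 t 0.9833 F [ 0.2  0.2 -0. ] T [ 0.04 -0.07 -0.01] gap 0.08710434493475835 tilt [-4.0e-04 -1.3e-03 -1.0e+00]
shift [-0.0137 -0.0104  0.0301] turn [-0.08 -0.01  0.  ]
[0.3896892  0.33393191 0.38431658]
[[308.77422777 208.25846783]
 [310.17571517 196.92085892]]
```

View pics/w1.png

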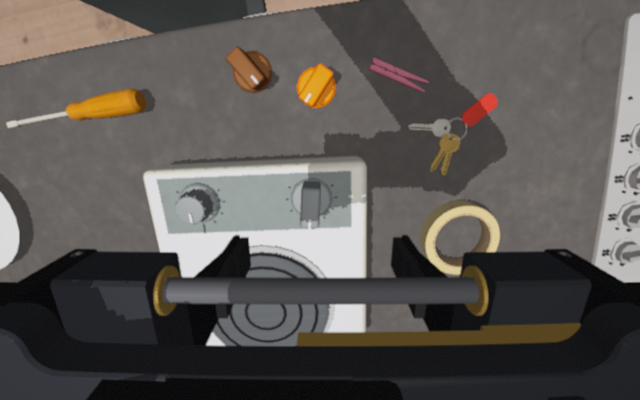

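```bash
python3 -c "
from h import *
import pickle
c=pickle.load(open('w1.pkl','rb'));save(c,'w1c.png',(140,155,380,245),3.3)
save(c,'w1d.png',(280,165,370,245),8)
goto([.4824,.309,.20],-7.7)
"
```

```text
cur [0.4778 0.3117 0.2301] yaw -8.411441035308911 t 1.0333 F [ 4.7 -6.9  0.7] T [-0.47 -0.35 -0.04] gap 0.08691877229056068 tilt [ 0.0046 -0.0069 -1.    ]
shift [-0.0048 -0.0018  0.0302] turn [-0.36  0.32 -0.71]
```

View pics/w1d.png

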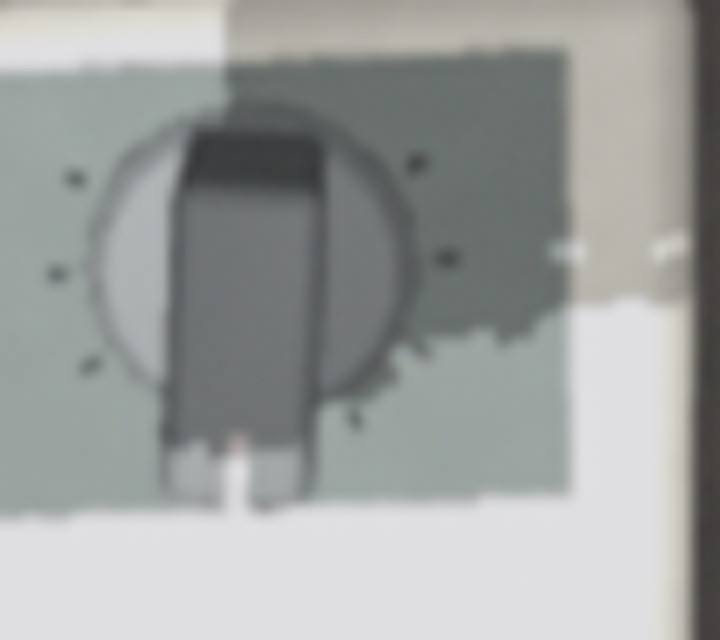

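```bash
python3 -c "
from h import *
import pickle
c=pickle.load(open('w1.pkl','rb'))
f=lambda x,y,z:pix2(c,280+(x+.5)/8-.5,165+(y+.5)/8-.5,z)[:2]
B=[f(177,188,.101),f(324,188,.101),f(311,503,.101),f(164,503,.101)]
print(np.round(B,4),np.mean(B,0))
a=lambda d:np.degrees(np.arctan2(d[1],d[0]))
print(a(B[3]-B[0]),a(B[2]-B[1]),a(B[1]-B[0])-90)
print('skirt',(f(92,262,.066)+f(415,262,.066))/2,np.linalg.norm(f(92,262,.066)-f(415,262,.066)))
"
```

```text
[[0.4604 0.3051]
 [0.4629 0.3233]
 [0.5046 0.3159]
 [0.502  0.2969]] [0.48247732 0.31029378]
-11.082681572158805 -10.008321823364241 -7.683619862653472
skirt [0.48130189 0.31059087] 0.04569237284077875
```

Wrist picture: bar-grip knob at about (312,198). Its centre comes out at (0.482, 0.310), within 2 mm of the top camera's value. I'll align first, then descend.

servo_tool:
  plan:
    - [-0.005,-0.001,0.04,-0.4,0.3,0]
    - [-0.005,-0.001,0.08,-0.4,0.3,0]
    - [-0.005,-0.001,0.1,-0.4,0.3,0]
    - [-0.005,-0.001,0.1,-0.4,0.3,0]
    - [-0.005,-0.001,0.1,-0.4,0.3,0]
    - [-0.005,-0.001,0.1,-0.4,0.3,0]

```text
time_s: 1.53
ee_pos: [0.4838, 0.3104, 0.1319]
tcp_rot: [0.001, 0.073, 0.997, 0.001]
contact_force: [0.4, 0.7, 0.8]
finger_gap: 0.0868
```

```bash
python3 -c "
from h import *
goto([.482,.310,.08],-8.5)
c=read_camera('wrist');save(c,'w2.png',(140,100,480,355),2.2)
goto([.482,.310,.08],-8.5)
"
```

```text
cur [0.4838 0.3104 0.1319] yaw -8.373900507387305 t 1.5333 F [0.4 0.7 0.8] T [-0.02  0.   -0.03] gap 0.08684379160123064 tilt [ 0.0025  0.0023 -1.    ]
shift [ 0.0018 -0.0008  0.0519] turn [0.15 0.12 0.13]
cur [0.4842 0.3106 0.1325] yaw -8.376817863787437 t 1.5833 F [ 0.1 -0.2 -0.1] T [ 0.06 -0.    0.03] gap 0.08699875651814797 tilt [ 0.0035  0.0031 -1.    ]
shift [ 0.0022 -0.0011  0.0525] turn [0.2  0.17 0.12]
```

View pics/w2.png

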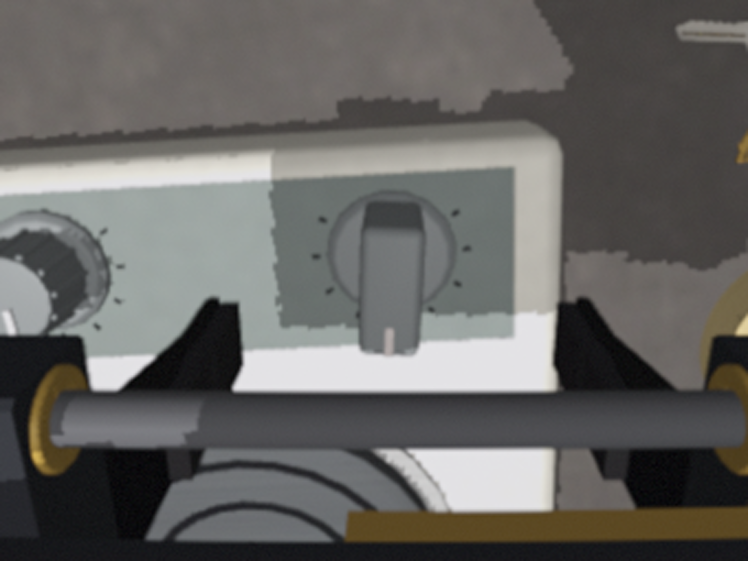

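The wrist crop shows the bar centred between the fingers (390 against a midpoint of 398 px) and parallel to the pads. Next I'll descend.

servo_tool:
  plan:
    - [0.002,-0.001,0.02,0.2,0.2,0]
    - [0.002,-0.001,0.04,0.2,0.2,0]
    - [0.002,-0.001,0.052,0.2,0.2,0]
    - [0.002,-0.001,0.053,0.2,0.2,0]
    - [0.002,-0.001,0.053,0.2,0.2,0]
    - [0.002,-0.001,0.053,0.2,0.2,0]

```text
time_s: 2.08
ee_pos: [0.4831, 0.3107, 0.0809]
tcp_rot: [0.001, 0.073, 0.997, 0.001]
contact_force: [0.2, 0.6, 0.9]
finger_gap: 0.0871
```

```bash
python3 -c "
from h import *
goto([.482,.310,.08],-8.5)
"
```

```text
cur [0.4831 0.3107 0.0809] yaw -8.368987289618573 t 2.0833 F [0.2 0.6 0.9] T [ 0.   -0.05  0.02] gap 0.0871307436865538 tilt [ 0.0013  0.0014 -1.    ]
shift [ 0.001  -0.0008  0.0009] turn [0.09 0.06 0.13]
```

Now close the fingers.

servo_tool:
  plan:
    - [0.001,0,0.001,0,0,0]
    - [0.001,0,0.001,0,0,0]
    - [0.001,0,0.001,0,0,0]
    - [0.001,0,0.001,0,0,0]
    - [0.001,0,0.001,0,0,0]
    - [0.001,0,0.001,0,0,0]
    - [0.001,0,0.001,0,0,0]
    - [0.001,0,0.001,0,0,0]
  fingers: -1

```text
time_s: 2.75
ee_pos: [0.4821, 0.3109, 0.0799]
tcp_rot: [0.001, 0.073, 0.997, 0.001]
contact_force: [-0.0, 0.5, 0.3]
finger_gap: 0.0419
```

```bash
python3 -c "
from h import *
goto([.482,.310,.08],-8.5)
"
```

```text
cur [0.4821 0.3109 0.0799] yaw -8.369255959603194 t 2.75 F [-0.   0.5  0.3] T [-0.05 -0.    0.  ] gap 0.04190534073473036 tilt [ 0.0012  0.0014 -1.    ]
shift [-0.     -0.0009 -0.0001] turn [0.09 0.06 0.13]
```

servo_tool:
  plan:
    - [0,0,0,0,0,0]
    - [0,0,0,0,0,0]
    - [0,0,0,0,0,0]
    - [0,0,0,0,0,0]
    - [0,0,0,0,0,0]
    - [0,0,0,0,0,0]
    - [0,0,0,0,0,0]

```text
time_s: 3.33
ee_pos: [0.4819, 0.309, 0.0798]
tcp_rot: [0.0, 0.073, 0.997, -0.001]
contact_force: [-2.9, -5.1, 3.5]
finger_gap: 0.0198
```

```bash
python3 -c "
from h import *
goto([.482,.310,.08],-8.5)
"
```

```text
cur [0.4819 0.309  0.0798] yaw -8.414614830813548 t 3.3333 F [-2.9 -5.1  3.5] T [-1.28  0.4   0.01] gap 0.01978159069658604 tilt [-0.     -0.0013 -1.    ]
shift [ 0.      0.001  -0.0002] turn [-0.07  0.01  0.09]
```

Gripped at 19.8 mm. Now rock it left: anticlockwise from above is negative about tool z.

servo_tool:
  plan:
    - [0,0,0,0,0,-6]
    - [0,0,0,0,0,-12]
    - [0,0,0,0,0,-18]
    - [0,0,0,0,0,-24]
    - [0,0,0,0,0,-30]
    - [0,0,0,0,0,-34]
    - [0,0,0,0,0,-34]
    - [0,0,0,0,0,-34]
    - [0,0,0,0,0,-34]

```text
time_s: 4.08
ee_pos: [0.4816, 0.3082, 0.0798]
tcp_rot: [-0.001, -0.22, 0.975, -0.001]
contact_force: [-2.1, -4.8, 5.3]
finger_gap: 0.0198
```

```bash
python3 -c "
from h import *
goto([.482,.310,.08],25)
c=read_camera('top');save(c,'t3.png',(160,140,300,240),5.5)
c=read_camera('wrist');save(c,'w3.png',(140,100,480,355),2.2)
goto([.482,.310,.08],25)
"
```

```text
cur [0.4816 0.3082 0.0798] yaw 25.448496247228988 t 4.0833 F [-2.1 -4.8  5.3] T [-1.01  0.58  0.08] gap 0.019840997171176485 tilt [-0.001  -0.0024 -1.    ]
shift [-0.0011  0.0014 -0.0002] turn [-0.1  -0.11  0.45]
cur [0.4815 0.3082 0.0798] yaw 25.454029506076495 t 4.1833 F [-3.7 -4.6  4.2] T [-1.04  0.56  0.06] gap 0.020191925361873572 tilt [-0.001  -0.0026 -1.    ]
shift [-0.0012  0.0014 -0.0002] turn [-0.11 -0.12  0.45]
```

View pics/t3.png

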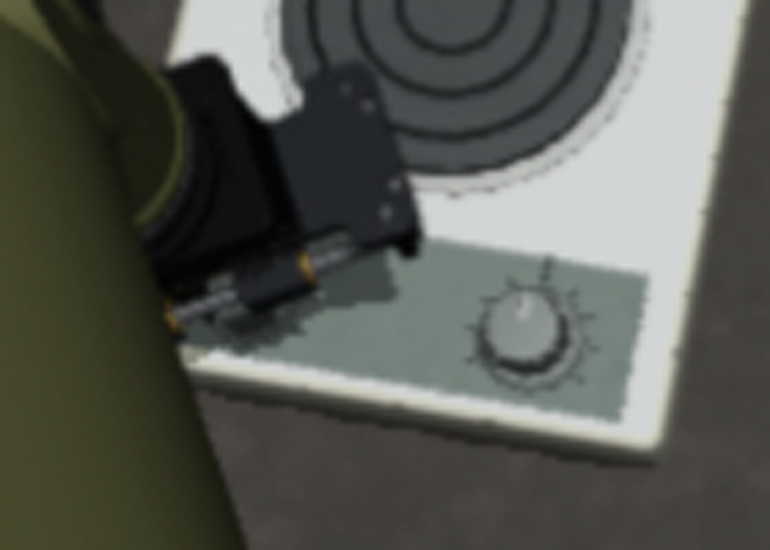

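View pics/w3.png

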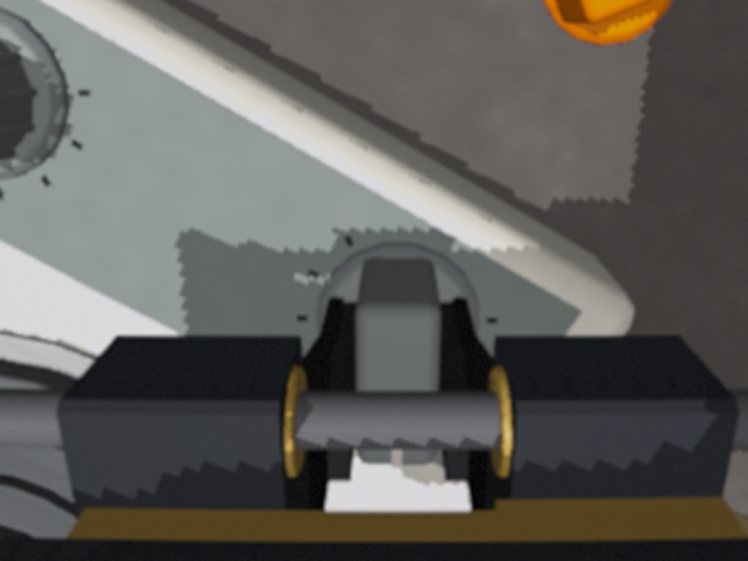

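The knob turned with the jaws: jaw yaw 25.4° is about 30.5° left of the mark, and the wrist picture shows the bar still square in the pads. Next it goes right by about 61° while rising 8 mm.

servo_tool:
  plan:
    - [0,0,0,0,0,6]
    - [0,0,-0.001,0,0,12]
    - [0,0,-0.002,0,0,18]
    - [0,0,-0.003,0,0,24]
    - [0,0,-0.004,0,0,30]
    - [0,0,-0.005,0,0,36]
    - [0,0,-0.006,0,0,42]
    - [0,0,-0.007,0,0,48]
    - [0,0,-0.008,0,0,54]
    - [0,0,-0.008,0,0,60]

```text
time_s: 5.02
ee_pos: [0.4813, 0.3082, 0.0855]
tcp_rot: [-0.0, 0.3, 0.954, -0.002]
contact_force: [1.8, -0.5, -9.0]
finger_gap: 0.0197
```

```bash
python3 -c "
from h import *
goto([.482,.310,.088],-36)
c=read_camera('wrist');save(c,'w4.png',(140,100,480,355),2.2)
c=read_camera('side');save(c,'s4.png',(260,110,400,215),5.5)
goto([.482,.310,.088],-36)
"
```

```text
cur [0.4813 0.3082 0.0855] yaw -34.933366449352675 t 5.0167 F [ 1.8 -0.5 -9. ] T [-0.03 -0.58  0.01] gap 0.019667576297627155 tilt [-0.0012 -0.0035 -1.    ]
shift [ 0.0004  0.0019 -0.0026] turn [-0.2   0.06  1.07]
cur [0.4814 0.3082 0.0857] yaw -34.647907781335284 t 5.1167 F [  4.   -0.5 -13.1] T [ 0.13 -0.73  0.02] gap 0.01989181015422287 tilt [-0.001  -0.0035 -1.    ]
shift [ 0.0005  0.0019 -0.0023] turn [-0.2   0.07  1.35]
```

View pics/w4.png

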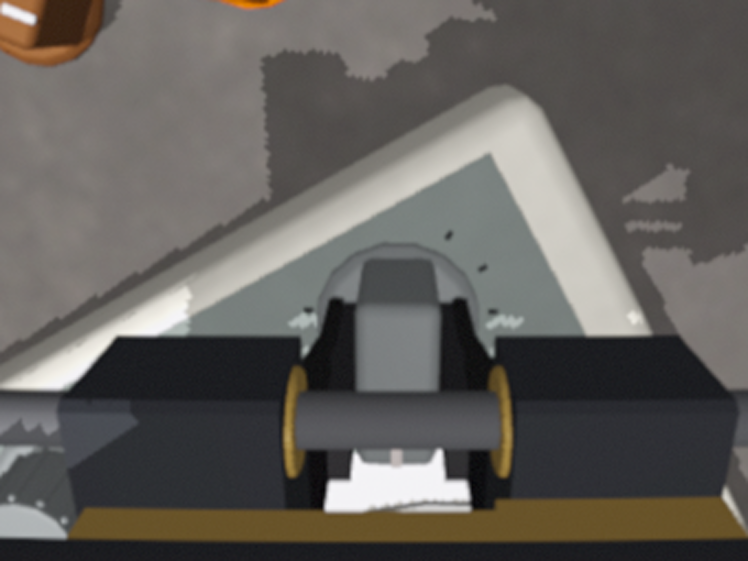

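View pics/s4.png

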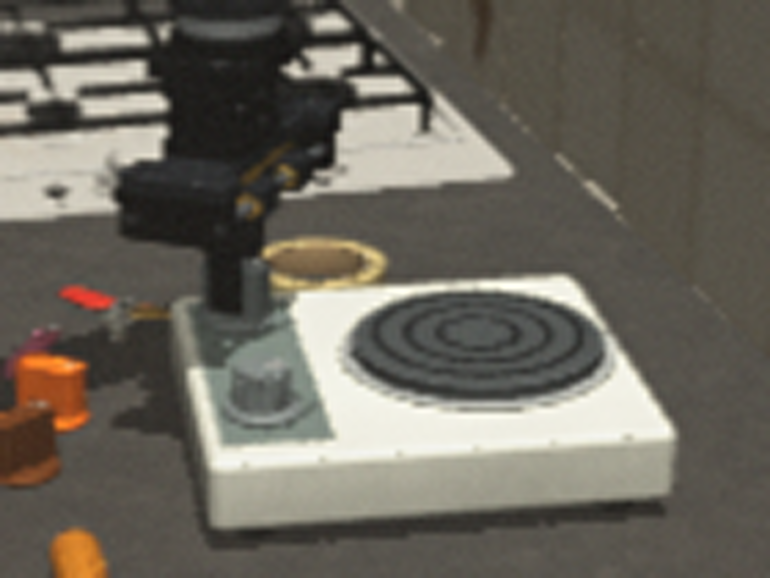

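The wrist picture shows the knob in the same place in the jaws (bar end at y≈258-302 px, as before). So it has risen about 6 mm and stands about 29.5° right of the mark. I'll draw up a little more and dwell.

servo_tool:
  plan:
    - [0,0,-0.003,0,0,0]
    - [0,0,-0.004,0,0,0]
    - [0,0,-0.004,0,0,0]
    - [0,0,-0.004,0,0,0]

```text
time_s: 5.45
ee_pos: [0.481, 0.3081, 0.0891]
tcp_rot: [-0.0, 0.297, 0.955, -0.002]
contact_force: [3.2, 1.6, -13.1]
finger_gap: 0.0199
```

```bash
python3 -c "
from h import *
goto([.482,.310,.12],-34)
c=read_camera('wrist');save(c,'w5.png',(140,100,480,355),2.2)
"
```

```text
cur [0.481  0.3081 0.0891] yaw -34.60073457538931 t 5.45 F [  3.2   1.6 -13.1] T [ 0.17 -0.69  0.06] gap 0.019892241977572354 tilt [-0.0017 -0.0038 -1.    ]
shift [ 0.0003  0.002  -0.0309] turn [-0.23  0.04 -0.6 ]
```

View pics/w5.png

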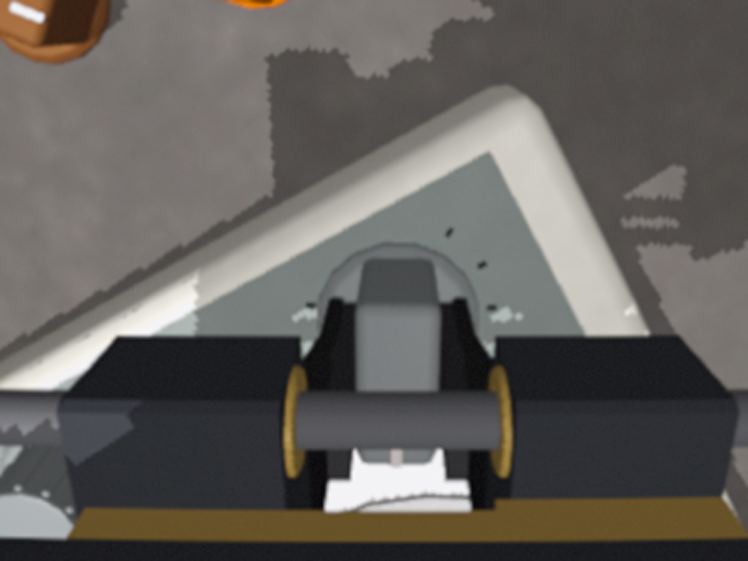

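It has risen 9.3 mm with no slip in the jaws. Now pull it off, straight up.

servo_tool:
  plan:
    - [0,0,-0.004,0,0,0]
    - [0,0,-0.008,0,0,0]
    - [0,0,-0.012,0,0,0]
    - [0,0,-0.016,0,0,0]
    - [0,0,-0.022,0,0,0]
    - [0,0,-0.03,0,0,0]
    - [0,0,-0.05,0,0,0]
    - [0,0,-0.08,0,0,0]
    - [0,0,-0.08,0,0,0]

```text
time_s: 6.25
ee_pos: [0.4841, 0.3106, 0.1766]
tcp_rot: [0.003, 0.297, 0.955, 0.003]
contact_force: [1.4, 0.4, -0.3]
finger_gap: 0.0196
```

```bash
python3 -c "
from h import *
goto([.4617,-.1938,.17],-34)
c=read_camera('wrist');save(c,'w6.png',(140,100,480,355),2.2)
goto([.4617,-.1938,.17],-34)
print(get_obs()['qpos'])
c=read_camera('top')
print(pix2(c,449,170,.05))
"
```

```text
cur [0.4841 0.3106 0.1766] yaw -34.6130407498496 t 6.25 F [ 1.4  0.4 -0.3] T [ 0.01 -0.09  0.03] gap 0.01963875069154552 tilt [ 0.0064  0.0032 -1.    ]
shift [-0.268  -0.4279  0.0048] turn [ 0.36  0.2  -0.61]
cur [0.4834 0.3101 0.1743] yaw -34.60975700039832 t 6.3 F [ 0.2 -0.1 -0.6] T [-0.03  0.03 -0.07] gap 0.019768208819072014 tilt [ 0.0046  0.0018 -1.    ]
shift [-0.2684 -0.427   0.0033] turn [ 0.23  0.16 -0.61]
[-0.83507643  0.19080405  0.24579212  1.73257168 -0.04797755  1.21937673
  0.38947146]
[ 0.59294517 -0.2896743   0.05      ]
```

View pics/w6.png

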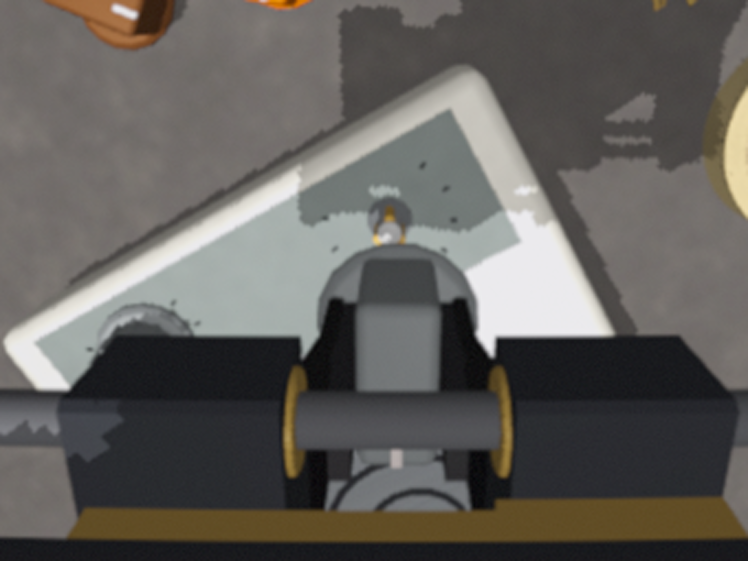

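The knob is off: the bare spindle shows at (388,230) in the crop, with the knob firmly held. Carry it to the saucer at constant height.

servo_tool:
  plan:
    - [-0.02,-0.03,0,0,0,0]
    - [-0.04,-0.064,0,0,0,0]
    - [-0.06,-0.096,0,0,0,0]
    - [-0.08,-0.128,0,0,0,0]
    - [-0.1,-0.16,0,0,0,0]
    - [-0.12,-0.191,0,0,0,0]
    - [-0.14,-0.223,0,0,0,0]
    - [-0.16,-0.255,0,0,0,0]
    - [-0.18,-0.287,0,0,0,0]
    - [-0.2,-0.319,0,0,0,0]

```text
time_s: 7.18
ee_pos: [0.4645, -0.0684, 0.1719]
tcp_rot: [0.0, 0.297, 0.955, 0.0]
contact_force: [0.7, 0.5, -0.6]
finger_gap: 0.02
```

```bash
python3 -c "
from h import *
goto([.4617,-.1938,.17],-34.6)
print(get_obs()['qpos'])
"
```

```text
cur [ 0.4645 -0.0684  0.1719] yaw -34.58859128808184 t 7.1833 F [ 0.7  0.5 -0.6] T [-0.   -0.05  0.04] gap 0.02000517820998992 tilt [ 7.e-04  2.e-04 -1.e+00]
shift [-0.0689 -0.1048  0.0019] turn [0.03 0.03 0.01]
[-0.48603692 -0.04852559  0.56580898  1.97842852  0.02762598  1.20353712
  1.03644783]
```

servo_tool:
  plan:
    - [-0.02,-0.03,0,0,0,0]
    - [-0.04,-0.06,0,0,0,0]
    - [-0.06,-0.09,0,0,0,0]
    - [-0.069,-0.105,0,0,0,0]
    - [-0.069,-0.105,0,0,0,0]
    - [-0.069,-0.105,0,0,0,0]
    - [-0.069,-0.105,0,0,0,0]

```text
time_s: 7.77
ee_pos: [0.4615, -0.1927, 0.1714]
tcp_rot: [-0.0, 0.297, 0.955, 0.001]
contact_force: [-0.7, -0.0, 0.5]
finger_gap: 0.0195
```

```bash
python3 -c "
from h import *
goto([.4617,-.1938,.06],-34.6)
print(get_obs()['qpos'])
c=read_camera('wrist');save(c,'w7.png')
c=read_camera('top');save(c,'t7.png',(340,140,500,260),5)
"
```

```text
cur [ 0.4615 -0.1927  0.1714] yaw -34.53478527552264 t 7.7667 F [-0.7 -0.   0.5] T [-0.03  0.03 -0.05] gap 0.01945258032127454 tilt [-4.0e-04  1.3e-03 -1.0e+00]
shift [-0.0009 -0.0008  0.1114] turn [ 0.05 -0.06  0.07]
[-0.35261789  0.03226875  0.71574538  1.91584816 -0.02380572  1.20230584
  1.33951489]
```

View pics/w7.png

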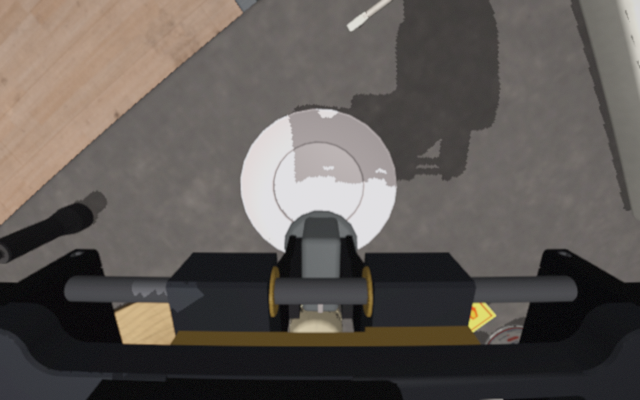

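View pics/t7.png

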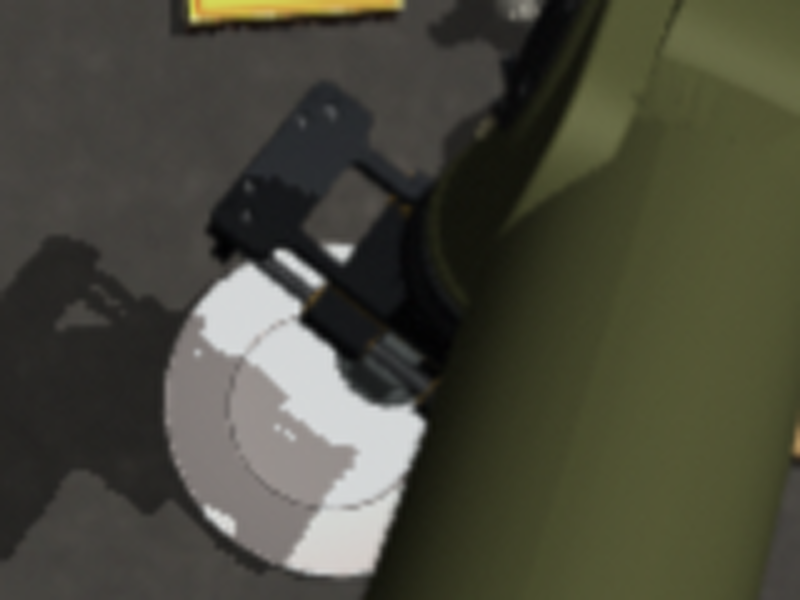

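servo_tool:
  plan:
    - [-0.001,-0.001,0.025,0,0,0]
    - [-0.001,-0.001,0.05,0,0,0]
    - [-0.001,-0.001,0.075,0,0,0]
    - [-0.001,-0.001,0.1,0,0,0]
    - [-0.001,-0.001,0.125,0,0,0]
    - [-0.001,-0.001,0.13,0,0,0]
    - [-0.001,-0.001,0.13,0,0,0]
    - [-0.001,-0.001,0.13,0,0,0]

```text
time_s: 8.53
ee_pos: [0.4627, -0.1931, 0.0423]
tcp_rot: [0.0, 0.296, 0.955, 0.001]
contact_force: [0.6, -0.5, -0.4]
finger_gap: 0.0199
```

```bash
python3 -c "
from h import *
goto([.4617,-.1938,.024],-34.6)
c=read_camera('wrist');save(c,'w8.png',(160,60,480,300),2.5)
for u,v in [(318,184)]: print(pix2(c,u,v,.004))
c=read_camera('side');save(c,'s8.png',(270,210,430,310),5)
goto([.4617,-.1938,.024],-34.6)
"
```

```text
cur [ 0.4627 -0.1931  0.0423] yaw -34.377306389430146 t 8.5333 F [ 0.6 -0.5 -0.4] T [-0.   -0.09  0.02] gap 0.019888470544827046 tilt [ 6.e-04  9.e-04 -1.e+00]
shift [ 0.0004 -0.0012  0.0183] turn [ 0.06 -0.    0.22]
[ 0.43396516 -0.17326035  0.004     ]
cur [ 0.4635 -0.1936  0.0432] yaw -34.40612058203577 t 8.6333 F [ 0.3 -0.1  0.5] T [-0.03 -0.01  0.06] gap 0.019767843382681838 tilt [ 2.9e-03  8.0e-04 -1.0e+00]
shift [ 0.0014 -0.0012  0.0191] turn [0.13 0.11 0.19]
```

View pics/w8.png

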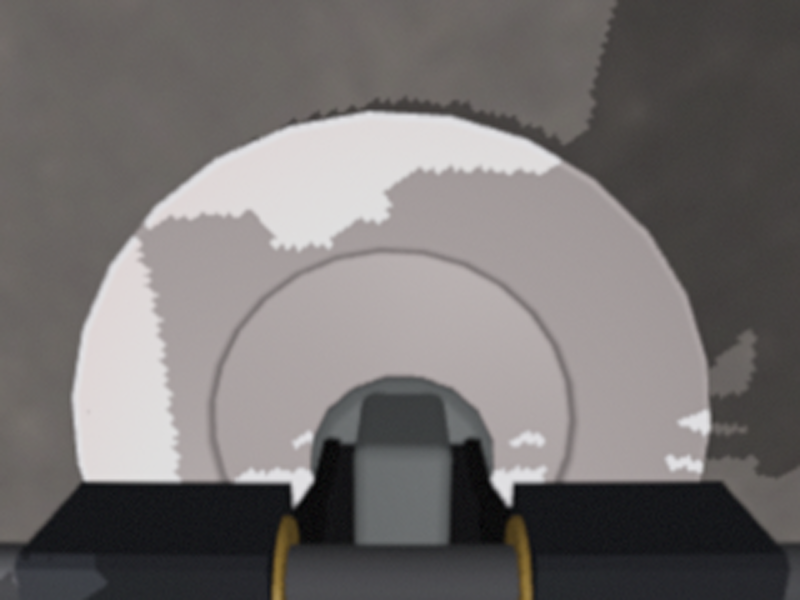

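View pics/s8.png

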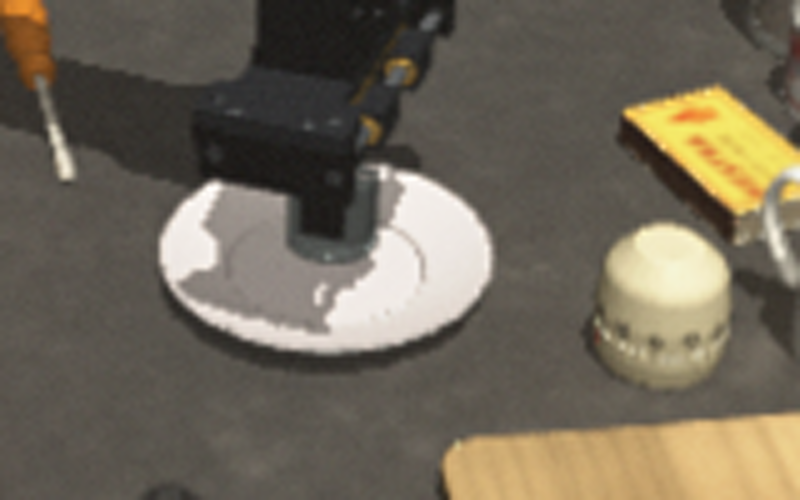

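The wrist and side pictures show the knob over the saucer's floor, upright and centred to within a few mm, with the timer well clear. I'll lower it slowly.

servo_tool:
  plan:
    - [0.001,-0.001,0.004,0,0,0]
    - [0.001,-0.001,0.008,0,0,0]
    - [0.001,-0.001,0.011,0,0,0]
    - [0.001,-0.001,0.013,0,0,0]
    - [0.001,-0.001,0.015,0,0,0]
    - [0.001,-0.001,0.016,0,0,0]
    - [0.001,-0.001,0.016,0,0,0]
    - [0.001,-0.001,0.016,0,0,0]

```text
time_s: 9.3
ee_pos: [0.4621, -0.1939, 0.0271]
tcp_rot: [0.001, 0.296, 0.955, 0.001]
contact_force: [0.1, -0.9, -1.7]
finger_gap: 0.0199
```

```bash
python3 -c "
from h import *
goto([.4617,-.1938,.024],-34.6)
"
```

```text
cur [ 0.4621 -0.1939  0.0271] yaw -34.41229267595148 t 9.3 F [ 0.1 -0.9 -1.7] T [-0.01  0.03  0.02] gap 0.01991060803840585 tilt [ 2.8e-03  7.0e-04 -1.0e+00]
shift [ 0.0004 -0.0002  0.0031] turn [0.12 0.11 0.19]
```

servo_tool:
  plan:
    - [0,0,0.001,0,0,0]
    - [0,0,0.001,0,0,0]
    - [0,0,0.001,0,0,0]

```text
time_s: 9.55
ee_pos: [0.4621, -0.1939, 0.0261]
tcp_rot: [0.001, 0.296, 0.955, 0.001]
contact_force: [-0.7, 0.1, -0.5]
finger_gap: 0.02
```

servo_tool:
  plan:
    - [0,0,0.001,0,0,0]
    - [0,0,0.001,0,0,0]
    - [0,0,0.001,0,0,0]

```text
time_s: 9.8
ee_pos: [0.4621, -0.1939, 0.025]
tcp_rot: [0.001, 0.296, 0.955, 0.001]
contact_force: [-0.4, -0.1, -0.9]
finger_gap: 0.0198
```

servo_tool:
  plan:
    - [0,0,0.001,0,0,0]
    - [0,0,0.001,0,0,0]
    - [0,0,0.001,0,0,0]

```text
time_s: 10.05
ee_pos: [0.4622, -0.1939, 0.0248]
tcp_rot: [0.001, 0.296, 0.955, 0.001]
contact_force: [-2.1, 1.8, 7.8]
finger_gap: 0.0197
```

servo_tool:
  plan:
    - [0,0,0.0007,0,0,0]
    - [0,0,0.0007,0,0,0]
    - [0,0,0.0007,0,0,0]

```text
time_s: 10.3
ee_pos: [0.4623, -0.1939, 0.0248]
tcp_rot: [0.001, 0.296, 0.955, 0.001]
contact_force: [-3.7, 0.9, 7.5]
finger_gap: 0.0199
```

Contact on the floor at TCP z 0.0248 (7.8 N up). I'll release with a modest opening.

servo_tool:
  plan:
    - [0,0,0,0,0,0]
    - [0,0,0,0,0,0]
    - [0,0,0,0,0,0]
    - [0,0,0,0,0,0]
    - [0,0,0,0,0,0]
    - [0,0,0,0,0,0]
  fingers: -0.1

```text
time_s: 10.8
ee_pos: [0.4622, -0.1939, 0.0247]
tcp_rot: [0.001, 0.296, 0.955, 0.001]
contact_force: [-0.7, 0.3, 0.3]
finger_gap: 0.0382
```

```bash
python3 -c "
from h import *
goto([.4617,-.1938,.15],-34.6)
c=read_camera('wrist');save(c,'w9.png',(160,60,480,300),2.5)
"
```

```text
cur [ 0.4622 -0.1939  0.0247] yaw -34.415907395533765 t 10.8 F [-0.7  0.3  0.3] T [-0.03  0.02 -0.01] gap 0.03818108189854769 tilt [ 0.0023  0.0019 -1.    ]
shift [ 0.0004  0.0002 -0.1253] turn [0.16 0.05 0.18]
```

View pics/w9.png

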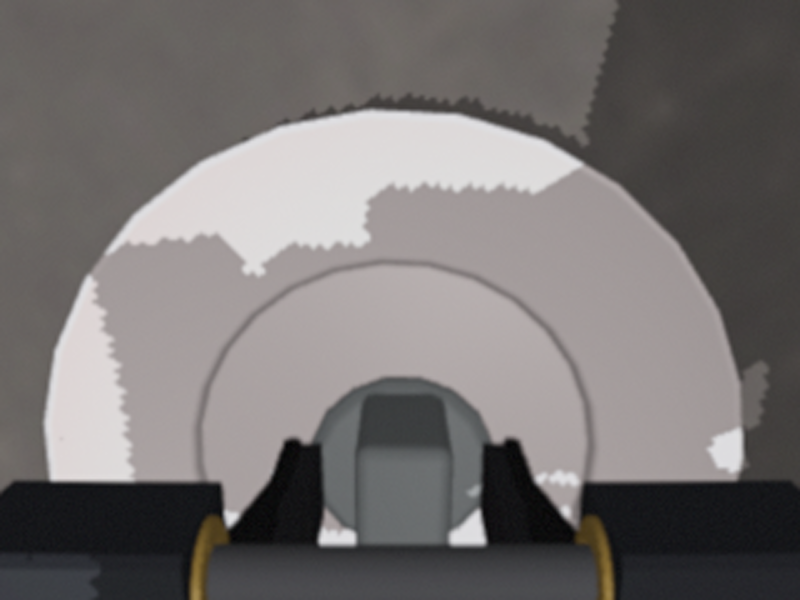

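The fingers are clear on both sides and the knob stands upright on the floor. I'll retreat straight up.

servo_tool:
  plan:
    - [0,0,-0.01,0,0,0]
    - [0,0,-0.03,0,0,0]
    - [0,0,-0.06,0,0,0]
    - [0,0,-0.1,0,0,0]
    - [0,0,-0.14,0,0,0]
    - [0,0,-0.15,0,0,0]
    - [0,0,-0.15,0,0,0]

```text
time_s: 11.43
ee_pos: [0.4644, -0.1952, 0.1791]
tcp_rot: [0.005, 0.296, 0.955, 0.002]
contact_force: [0.5, 0.5, -1.2]
finger_gap: 0.039
```

servo_tool:
  plan:
    - [0.03,0.03,0,0,0,0]
    - [0.06,0.06,0,0,0,0]
    - [0.09,0.09,0,0,0,0]
    - [0.1,0.12,0,0,0,0]
    - [0.1,0.15,0,0,0,0]
    - [0.1,0.18,0,0,0,0]
    - [0.1,0.18,0,0,0,0]
    - [0.1,0.18,0,0,0,0]

```text
time_s: 12.1
ee_pos: [0.4831, 0.011, 0.1782]
tcp_rot: [0.004, 0.294, 0.956, 0.001]
contact_force: [-0.4, -0.8, -0.7]
finger_gap: 0.0392
```

```bash
python3 -c "
from h import *
print(get_obs())
c=read_camera('top');save(c,'t10.png',(340,140,500,260),5)
c=read_camera('side');save(c,'s10.png',(270,210,430,310),5)
"
```

```text
{'time_s': 12.1, 'qpos': array([-0.57397355, -0.02169708,  0.49343704,  1.9446536 ,  0.01182339,
        1.20823191,  0.88838552]), 'joint_vel': array([ 0.02396501, -0.02667699,  0.04404507,  0.02107289,  0.02120282,
        0.01421751,  0.00292089]), 'effort': array([ -1.34906497, -24.0879339 ,  -1.6967814 , -30.66394329,
        -0.33519798,  -0.13278108,  -0.04903821]), 'ee_pos': array([0.48311001, 0.01100437, 0.17818527]), 'tcp_rot': array([0.00378506, 0.29440289, 0.95567328, 0.00109028]), 'contact_force': array([-0.41778633, -0.7777895 , -0.6769256 ]), 'wrist_torque': array([-0.0813084 , -0.00534255, -0.0320225 ]), 'finger_gap': 0.03920852528486409}
```

View pics/t10.png

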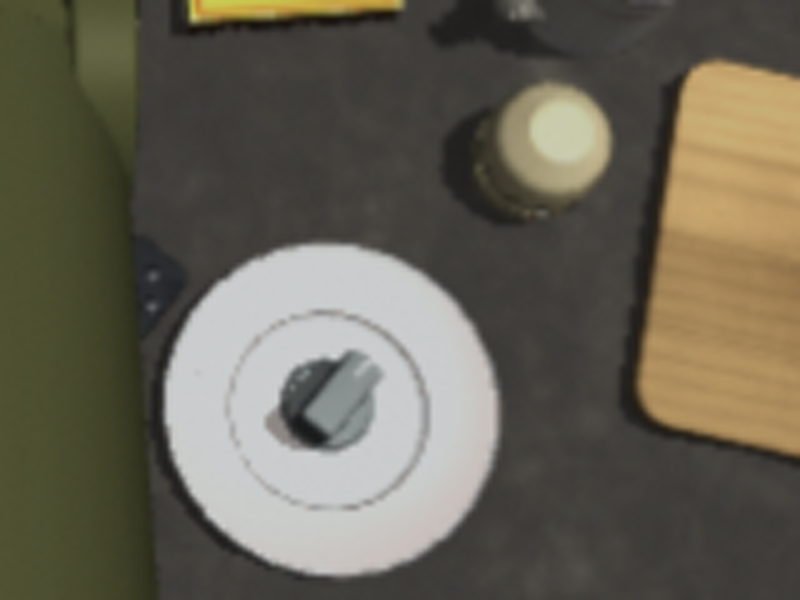

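View pics/s10.png

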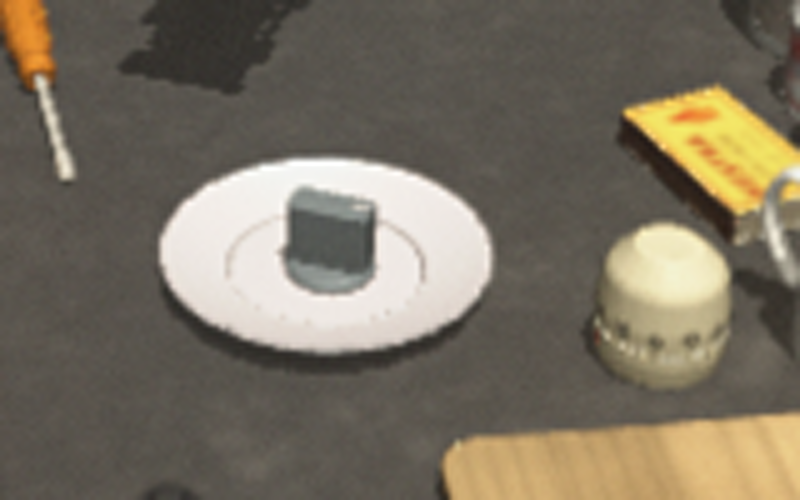

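The knob stands upright with its skirt centre at (329,405), against the floor ring's centre at (328,410) in the crop. The saucer has not moved and the robot is clear, so I'll hand in.

```bash
python3 -c "
from h import *
print(sign_off())"
```

```text
the job is handed in; nothing more can be done
None
```

The job is done and handed in at about 12 s of the 45 s allowed. The sign-off gave no verdict.

- **Rocking:** I gripped the grey bar-grip knob on the left spindle. I rocked it about 30° left of the long mark, then about 29.5° right while drawing it up. It had risen 5.7–6 mm by the end of the turn and 9.3 mm before the pull. These angles and heights come from the jaw pose; the wrist pictures showed no slip in the jaws.
- **Pull-off:** The knob came off cleanly, and the bare spindle was visible afterwards. The highest pull force I read was about 13 N.
- **Placing:** I lowered it into the saucer until it touched the floor with about 8 N, then let go and backed away.
- **Last pictures:** The knob stands upright, 1–2 mm from the saucer's middle. The saucer and egg timer look unmoved, and the robot is clear of everything. I sent no motion toward the round knob, but I did not look at it again at the end.

None of my checks failed. The two cameras disagreed by about 2 mm on the knob's position and 2–3° on the bar's yaw, and the grip absorbed both.

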